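# Take the rock out of a cell carrier plate on the inspection plate

### The job

The aluminium carrier plate with the black cell on it stands on four spacers on the steel inspection plate, and it rocks because one spacer is too low. Press its corners down one after another, gently, to find the corner that sinks onto the low spacer, then slide the brass wedge nose first over the inspection plate under that corner, just until it is snug and the carrier stands level and firm, without lifting it off the other spacers. Press that corner once more to prove that it no longer gives, and leave the wedge in place, the carrier and the cell where they were, and everything else untouched.

Things in the scene. Friction and masses are not known exactly. Their poses are not given: they have to be found in the camera images.
- slab: Fixed steel inspection plate, 340 (x) by 520 (y) by 20 mm, top at z = 20 mm. Origin: centre of its underside, z up. On it, 60 mm either way in x and 45 mm either way in y from its centre, stand four fixed round spacers, 22 mm across and 12.4 to 13 mm high; one of them, another each time and not told, is low: 9.4 to 10.4 mm.
- carrier: Loose aluminium plate, 210 (x) by 150 (y) by 15 mm, 1.1 to 1.6 kg, centred within 5 mm on the four spacers; underside about 12.7 mm above the inspection plate when level. It rocks about one diagonal: the corner over the low spacer sinks, the opposite one rises. Pressed in turn, three corners stop within 1 mm of one height, the low one 2.5 to 5 mm deeper. Origin: centre of its underside.
- corner_1 (a point): Press point on the carrier's top face by its corner at plus x, plus y: 15 mm in from the short edge, 13 mm in from the long edge; turns with the carrier; about 48 mm above the bench when the carrier is level.
- corner_2 (a point): Press point on the carrier's top face by its corner at plus x, minus y: 15 mm in from the short edge, 13 mm in from the long edge; turns with the carrier; about 48 mm above the bench when the carrier is level.
- corner_3 (a point): Press point on the carrier's top face by its corner at minus x, minus y: 15 mm in from the short edge, 13 mm in from the long edge; turns with the carrier; about 48 mm above the bench when the carrier is level.
- corner_4 (a point): Press point on the carrier's top face by its corner at minus x, plus y: 15 mm in from the short edge, 13 mm in from the long edge; turns with the carrier; about 48 mm above the bench when the carrier is level.
- cell: Flat black battery cell, 118 by 72 by 8 mm, 0.25 kg, with copper and aluminium tabs at one end, lying loose in the middle of the carrier. Origin: centre of its underside.
- wedge: Loose brass wedge, 100 (x, nose at +x) by 24 mm (y), 0.3 kg, flat below, lying left or right of the carrier. Its top rises 1 in 6 from 6 mm at the nose to 17.7 mm; the rear 30 mm is an upright grip block, 38 mm high. It sticks by friction (0.48 to 0.72) when pushed in snugly. Origin: centre of its underside.
- wedge_nose (a point): Middle of the wedge's lower front edge, 50 mm ahead of its origin. Beside a spacer there is room for it under the carrier: going in from the long side, along the carrier's y, with its middle 15 mm from the short edge. The level carrier's edge meets the slope some 40 mm behind the nose, give or take 8 mm: feel for it.
- wedge_grip (a point): Middle of the wedge's grip block, 35 mm behind its origin and 24 mm above its underside; gripped across y (24 mm). Sliding the wedge free takes 1 to 3 N; as it turns snug the push rises by 2 to 4 N within about 2 mm of travel, and beyond that the carrier lifts off the spacers beside it.
- setting_ring: Bystander: loose steel ring, 36 mm outside, 20 mm inside, 22 mm high, on the inspection plate on the other side of the carrier from the wedge. Origin: centre of its underside.
- cleaner: Bystander: white closed bottle with a blue cap, 48 mm in diameter, 130 mm high, standing on the bench. Origin: centre of its underside.
- gauge_stand: Bystander: fixed gauge stand with a dark foot, 130 by 110 by 35 mm, a steel column and a fine probe on an arm, 235 mm high overall. Origin: centre of its underside.
- spare_cell: Bystander: a second black cell, 118 by 72 by 8 mm, lying in a blue tray of 170 by 120 by 30 mm on the bench. Origin: centre of its underside.
There are look-alikes about, which are no part of the job. There is more than one size of the wedge; the job needs the largest.

How it is judged:
On the way, in this order (a step that is already met when the one before it is completed fails the run):
1. the corner that rocks has been pressed down by the fingers and has been felt to sink (((horizontal distance between the grasp point and corner_1 below 0.03 m and contact force between the fingers and carrier above 1.5 N and z of corner_1 in the frame of slab below 0.0458 m) or (horizontal distance between the grasp point and corner_2 below 0.03 m and contact force between the fingers and carrier above 1.5 N and z of corner_2 in the frame of slab below 0.0458 m) or (horizontal distance between the grasp point and corner_3 below 0.03 m and contact force between the fingers and carrier above 1.5 N and z of corner_3 in the frame of slab below 0.0458 m) or (horizontal distance between the grasp point and corner_4 below 0.03 m and contact force between the fingers and carrier above 1.5 N and z of corner_4 in the frame of slab below 0.0458 m))), for 0.05 s.
2. the wedge bears under that corner and the carrier is level (contact force between wedge and carrier above 0.6 N and angle between carrier's own z axis and vertical below 0.012 rad and horizontal distance between wedge_nose and low_spacer_c0 below 0.055 m), for 0.2 s.
3. that corner has been pressed again over the wedge and stayed firm (horizontal distance between wedge_nose and low_spacer_c0 below 0.055 m and ((horizontal distance between the grasp point and corner_1 below 0.03 m and contact force between the fingers and carrier above 2.5 N and z of corner_1 in the frame of slab above 0.0455 m and horizontal distance between wedge_nose and corner_1 below 0.06 m) or (horizontal distance between the grasp point and corner_2 below 0.03 m and contact force between the fingers and carrier above 2.5 N and z of corner_2 in the frame of slab above 0.0455 m and horizontal distance between wedge_nose and corner_2 below 0.06 m) or (horizontal distance between the grasp point and corner_3 below 0.03 m and contact force between the fingers and carrier above 2.5 N and z of corner_3 in the frame of slab above 0.0455 m and horizontal distance between wedge_nose and corner_3 below 0.06 m) or (horizontal distance between the grasp point and corner_4 below 0.03 m and contact force between the fingers and carrier above 2.5 N and z of corner_4 in the frame of slab above 0.0455 m and horizontal distance between wedge_nose and corner_4 below 0.06 m))), for 0.05 s.
At the end, for the whole second after the job is handed in: The wedge lies flat on the inspection plate, its nose under the corner over the low spacer (within 55 mm of that spacer), and bears on the carrier with over 0.5 N; the carrier still rests on each of the other three spacers (over 0.1 N), level to 0.012 rad; both are at rest (contact force between wedge and carrier above 0.5 N and contact force between carrier and spacer_1_c0 above 0.1 N and contact force between carrier and spacer_2_c0 above 0.1 N and contact force between carrier and spacer_4_c0 above 0.1 N and angle between carrier's own z axis and vertical below 0.012 rad and horizontal distance between wedge_nose and low_spacer_c0 below 0.055 m and angle between wedge's own z axis and vertical below 0.03 rad and linear speed of each of wedge, carrier below 0.01 m/s); the robot touches nothing.
It fails at once if the robot presses on the carrier with more than 30 N (contact force between any of the fingers, the arm and carrier above 30 N).
It fails at once if the wedge is driven against the carrier with more than 10 N while nothing else presses on it (contact force between wedge and carrier above 10 N and not (contact force between the fingers and carrier above 0.3 N)).
It fails at once if the carrier or the cell on it is shifted more than 8 mm (distance of any of carrier, cell from where it was at the start of the episode above 0.008 m).
It fails at once if the setting ring, the bottle or the spare cell is moved more than 10 mm (distance of any of setting_ring, cleaner, spare_cell from where it was at the start of the episode above 0.01 m).
It fails at once if the robot touches the gauge stand (contact force between any of the fingers, the arm and gauge_stand above 1 N).
It also fails if it takes over 72 s, if anything falls off the work surface, if the arm or the gripper's body presses on something with over 40 N, if the wrist force passes 120 N, or if a joint passes its speed limit or range.

### The arm

A 6-joint arm with a two-finger parallel gripper is mounted at the origin on the work surface. World frame = base frame: x ahead of the robot, y to its left, z up, the work surface at z = 0. Lengths are in m, angles in rad, forces in N, time in s.
With the tool pointing down it reaches from about 0.3 to 0.875 m from the base axis. Payload 6.4 kg.
Tool frame: the origin (TCP) lies at the very end of the fingers, on their centre line; the grasp point (between the pads) lies 19 mm behind it; z points along the fingers, y is the line along which they close (so a half turn about z gives the same grasp; the last joint's range is limited). The gripper opens to 85 mm and grips with 20 to 120 N. Pads are 22 mm wide; open, the fingers measure 114 mm over their backs; the gripper's body (76 mm by 85 mm) begins 54 mm behind the grasp point. The pads swing forward as they close: fully open they stand 13 mm farther back than shut.
Start: joints at [-1.382, 0.181, 1.607, -0, 1.354, -0.206], TCP at [0.221, -0.531, 0.231] pointing down, gripper open.
Joint ranges: [-2.99, 2.99], [-0.89, 2.07], [0.3, 2.58], [-1.14, 4.28], [0, 2.63], [-3.12, 3.12]. Speed limits (rad/s): [2.57, 2.57, 3.01, 3.14, 3.14, 3.14].

### API

Orientations are given as a unit quaternion [w, x, y, z].
In Python, from bench import ctrl, camera, calibration, order, outline_of gives the robot as it stands.
- The arm moves only by the tool move_arm, never from a script. Its argument "series" is a list that holds one entry, the list of rows, each a list of 5 numbers: the opening, from 0 (shut) to 1 (fully open), then the shift along the tool's x, y, z in mm, then the turn about the tool's z in rad. A call has exactly 10 rows; each row is the pose to reach, as a shift and turn from the pose commanded when the call began, along the tool's axes at that moment; what a row does not reach only later rows make up. A row lasts 1/12 s, in which the tool goes at most 41.7 mm and 7.16 degrees, less where a joint would pass 70% of its speed; a pose out of reach is approached as far as the arm can. A call with a gripper value outside its range is refused whole. The fingers move at their own pace and stop on an object; the grip force is fixed at half the most. Time passes only in rows, so rows that repeat a pose let the fingers close, or fill a call up. It gives the time, the measured TCP pose, the force, the opening and the grip force at its end, in the units of the state.
- ctrl.get_obs(): the state, without advancing time (a new reading comes with each control period).
- camera(name): name is "side" or "top"; returns (picture, depth): 384x512x3 uint8, blue, green, red; 384x512 float32, m along the optical axis (not along the pixel's ray), 0 where there is no reading.
- calibration(name): a dict with "intrinsics" (3x3 intrinsics, pixels), "rvec" (rotation vector, rad) and "tvec" (3), from world to camera coordinates, as OpenCV has them. Camera axes: x right, y down, z forward; pixel columns grow to the right and rows downward; lengths in m; the calibration is good to about 2 mm. A picture is of the moment at which its call begins. calibration takes no time and is no camera call.
- order.hand_in(): hands the job in; it is judged then, once.
Trained networks look in the newest picture that a camera, given by its name, has taken for a name from the list of things; names that differ only in an ending like _2 or _b are one class to them, and where a whole thing is asked for, a point or a joint stands for the part that bears it (a point fixed in the world has none). Each returns a list of dicts, best first, with "conf" (0 to 1); they miss things now and then, are a little off and sometimes report something else, mostly with a low value. They report only what shows in the picture. A call takes as long as a camera call. They do not tell look-alikes from the thing itself.
- outline_of(target, camera): "region" (384x512 bool, what is visible of it) and "bbox" ([centre column, centre row, width, height] in pixels, round what is visible of it).
The state is a dict: "time_s": time; "q": joint angles; "dq": joint speeds; "joint_efforts": joint torques, N m; "eef_pos": TCP position; "eef_rot": TCP orientation; "wrist_force": force on the tool from outside, world axes, zero at the start; "torque": the same for the moment, N m; "opening": opening from 0.0 (shut) to 1.0 (fully open); "grasp_force": force on a finger pad.
Only numpy, scipy, OpenCV 4.12 (cv2) and the standard library are available. Lean on these libraries where they do the work, as an engineer would, in place of code of your own. Each camera call takes 0.05 s, during which the arm holds its last target. There are 200 camera calls.

## Working session

There is one attempt and no reset: what is moved stays moved. The work goes in short steps, Python scripts to look and compute and a tool call to move; the robot and the scene stay as the last step left them, time stands still between calls to the robot, and variables do not carry over. Pictures are saved under pics/ and viewed, at most 10 in all, crops included, and the job is handed in when it is done.

Besides the shell and the picture viewer there is one more tool, called in YAML: its name, and indented under it one key for each argument. move_arm: Moves the arm, as the interface text tells. Its arguments: {"type":"object","properties":{"series":{"type":"array","items":{"type":"array","items":{"type":"array","items":{"type":"number"}}}}},"required":["series"]}

```bash
ls; mkdir -p pics; cat > h.py <<'E'
import numpy as np, cv2
from bench import ctrl, camera, calibration, order, outline_of
def cal(n):
    c=calibration(n); R=cv2.Rodrigues(np.array(c["rvec"],float))[0]
    return np.array(c["intrinsics"],float),R,np.array(c["tvec"],float).ravel()
def cloud(n,d):
    K,R,t=cal(n); v,u=np.mgrid[:384,:512]
    P=np.stack([(u-K[0,2])/K[0,0]*d,(v-K[1,2])/K[1,1]*d,d],-1)
    return (P-t)@R   # world
def proj(n,p):
    K,R,t=cal(n); q=(np.atleast_2d(p)@R.T+t)@K.T; return q[:,:2]/q[:,2:]
E
python3 - <<'E'
from h import *
o=ctrl.get_obs(); print(o)
ims=[]
for n in("top","side"):
    im,d=camera(n); np.save(f"d_{n}",d); cv2.imwrite(f"pics/{n}0.png",im)
    P=cloud(n,d)
    for t in("carrier","wedge","cell","setting_ring","slab","gauge_stand","cleaner"):
        for r in outline_of(t,n)[:4]:
            m=r["region"]&(d>0); q=P[m]
            print(n,t,round(r["conf"],2),np.round(r["bbox"]),np.round(np.median(q,0),3) if len(q) else 0,np.round(np.percentile(q,[2,98],axis=0),3).tolist() if len(q) else 0)
E
```

```text
pics
{'time_s': 0.0, 'q': array([-1.38233383e+00,  1.81534590e-01,  1.60797811e+00,  2.03608827e-05,
        1.35377177e+00, -2.06304657e-01]), 'dq': array([-1.10012872e-03, -8.63809893e-04,  2.26537922e-03, -3.51472362e-04,
        1.46320207e-03,  4.26941431e-05]), 'joint_efforts': array([ 1.23802161e-03, -4.44873405e+01, -3.51331615e+01, -3.19274577e-04,
        8.88602750e-03,  1.44870347e-05]), 'eef_pos': array([ 0.22105994, -0.53023753,  0.23040221]), 'eef_rot': array([-8.45786150e-04,  9.80583106e-01,  1.96102157e-01,  1.74856974e-05]), 'wrist_force': array([ 0.26306413, -0.06670915,  0.17315709]), 'torque': array([0.00599374, 0.02592762, 0.00775979]), 'grasp_force': 0.0, 'opening': 1.0018869245545816}
top carrier 0.92 [280. 190.  46.  62.] [ 0.553 -0.05   0.048] [[0.449, -0.112, 0.019], [0.655, 0.035, 0.055]]
top wedge 0.54 [372. 223.  14.  11.] [ 0.452 -0.365  0.01 ] [[0.436, -0.397, -0.001], [0.467, -0.334, 0.031]]
top wedge 0.54 [395. 248.   8.  23.] [ 0.365 -0.435  0.011] [[0.334, -0.453, 0.001], [0.391, -0.421, 0.032]]
top wedge 0.49 [336. 193.  13.  26.] [ 0.541 -0.232 
[... 1114 characters left out ...]
54, -0.001], [0.394, -0.422, 0.029]]
side cell 0.92 [256. 201.  44.  18.] [ 0.543 -0.039  0.055] [[0.48, -0.069, 0.048], [0.603, 0.001, 0.06]]
side setting_ring 0.72 [296. 314.  59.  78.] [ 0.609 -0.474  0.036] [[0.542, -0.521, 0.008], [0.664, -0.414, 0.232]]
side setting_ring 0.67 [251. 170.  11.   9.] [0.539 0.156 0.035] [[0.523, 0.145, 0.02], [0.556, 0.179, 0.045]]
side slab 0.57 [268. 223. 127. 126.] [ 0.549 -0.141  0.02 ] [[0.385, -0.299, 0.003], [0.716, 0.208, 0.024]]
side gauge_stand 0.67 [296. 315.  64.  78.] [ 0.612 -0.474  0.036] [[0.541, -0.521, -0.001], [0.67, -0.375, 0.231]]
side cleaner 0.71 [280. 120.  18.  37.] [0.667 0.414 0.066] [[0.646, 0.402, 0.003], [0.69, 0.436, 0.129]]
```

```bash
python3 -c "
import cv2,numpy as np
a=cv2.imread('pics/top0.png');b=cv2.imread('pics/side0.png')
cv2.imwrite('pics/both0.png',cv2.resize(np.vstack([a,b]),(400*2//2*1,600)) )
cv2.imwrite('pics/top0b.png',cv2.resize(a,(800,600)));cv2.imwrite('pics/side0b.png',cv2.resize(b,(800,600)))"
```

```text
(no output)
```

View pics/top0b.png

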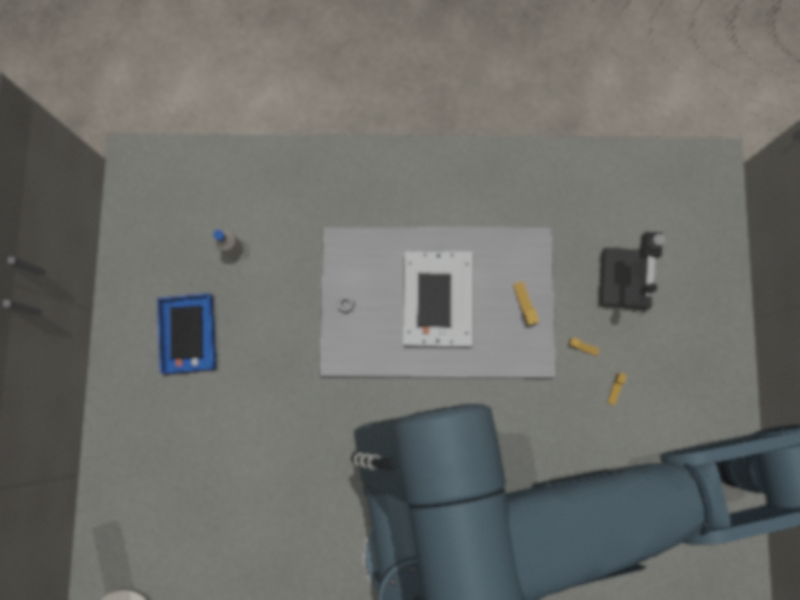

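View pics/side0b.png

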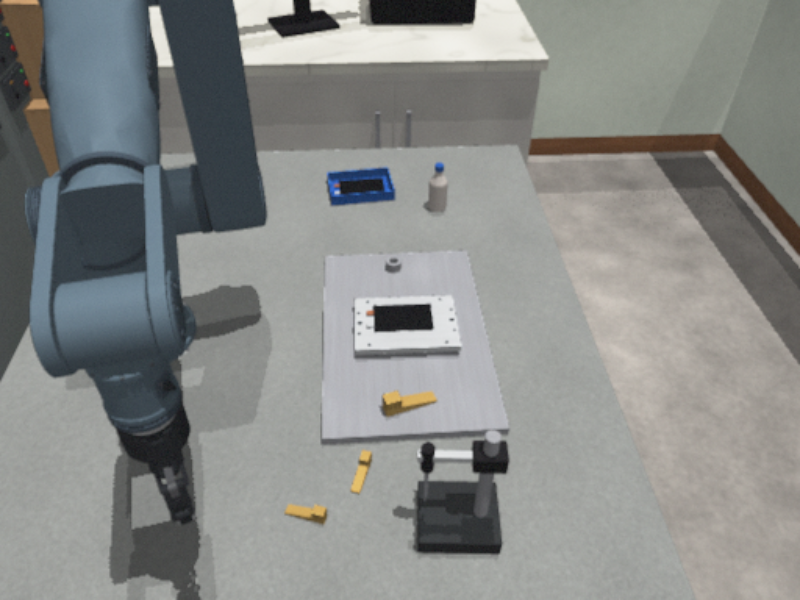

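The top view shows the carrier at (437,298), the ring at (346,305) and the gauge stand at (630,280). There are three wedge candidates: (525,303) on the inspection plate, and (585,347) and (617,388) on the bench. The one on the plate looks largest, so I'll confirm that in a crop and fit its pose.

```bash
cat > fit.py <<'E'
from h import *
def plane(n,uv,z):
    K,R,t=cal(n); r=np.c_[uv,np.ones(len(uv))]@np.linalg.inv(K).T@R; c=-R.T@t
    s=(z-c[2])/r[:,2]; return (c+r*s[:,None])[:,:2]
def rect(n,m,z):
    c=max(cv2.findContours(m.astype(np.uint8),0,1)[0],key=cv2.contourArea)[:,0].astype(float)
    return cv2.minAreaRect((plane(n,c,z)*1000).astype(np.float32))
E
python3 - <<'E'
from fit import *
for n in("top","side"):
    im,d=camera(n); P=cloud(n,d)
    for t,z in(("carrier",.048),("slab",.02)):
        for r in outline_of(t,n)[:1]: print(n,t,np.round(np.hstack([*map(np.atleast_1d,rect(n,r["region"],z))]),1))
    for r in outline_of("wedge",n)[:4]:
        m=r["region"]&(d>0); q=P[m]; 
        b=cv2.minAreaRect((q[:,:2]*1000).astype(np.float32)); h=q[q[:,2]>.05]
        v=np.linalg.svd(q[:,:2]-q[:,:2].mean(0),full_matrices=False)[2][0]
        print(n,"wedge",np.round(r["bbox"]),np.round(np.hstack([*map(np.atleast_1d,b)]),1),"yaw",np.round(np.degrees(np.arctan2(v[1],v[0])),1),"zmax",q[:,2].max().round(3),"top c",len(h),h.mean(0).round(4) if len(h) else 0)
    c=im[130:370,170:430] if n=="side" else im[130:290,250:420]
    cv2.imwrite(f"pics/c_{n}.png",cv2.resize(c,(400,400 if n=="side" else 376),interpolation=cv2.INTER_CUBIC))
a,b=[cv2.resize(cv2.imread(f"pics/c_{n}.png"),(400,390)) for n in("top","side")]
cv2.imwrite("pics/crop1.png",np.hstack([a,b]))
E
```

```text
top carrier [552.2 -38.6 213.2 155.8   0.6]
top slab [ 5.502e+02 -3.780e+01  3.401e+02  5.193e+02  5.000e-01]
top wedge [335. 193.  14.  26.] [ 545.6 -232.8   99.8   24.9   16.1] yaw -165.2 zmax 0.065 top c 60 [ 0.512  -0.2419  0.0579]
top wedge [395. 248.   9.  23.] [ 361.9 -438.8   27.1   73.3   72.2] yaw 160.7 zmax 0.034 top c 0 0
top wedge [373. 223.  17.  12.] [ 452.  -364.6   68.8   18.3   73. ] yaw 73.5 zmax 0.035 top c 0 0
side carrier [ 5.517e+02 -4.860e+01  2.091e+02  1.692e+02  3.000e-01]
side slab [550.5 -43.8 340.2 538.    0.6]
side wedge [261. 259.  32.  17.] [ 538.2 -222.7   94.8   56.9   17.8] yaw 20.1 zmax 0.062 top c 89 [ 0.5113 -0.2477  0.0569]
side wedge [229. 302.  16.  26.] [ 451.  -367.8   69.9   20.1   73.9] yaw -111.6 zmax 0.031 top c 0 0
```

View pics/crop1.png

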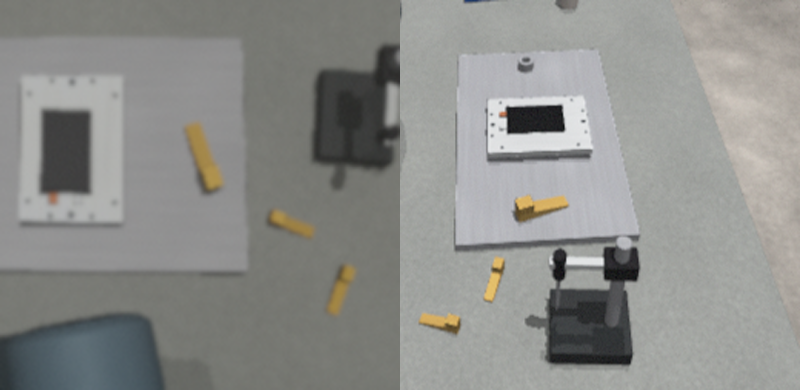

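The plate wedge measures 99.8 × 24.9 mm and 38 mm high, with yaw about 16° and its nose toward +x. The other two are about 70 mm long, so this is the one for the job. I'll press the corners first.

move_arm:
  series:
    - [[0, 20, -16, 5, 0.04], [0, 50, -40, 15, 0.1], [0, 85, -66, 25, 0.16], [0, 120, -94, 35, 0.22], [0, 155, -121, 45, 0.28], [0, 190, -149, 55, 0.34], [0, 225, -176, 65, 0.395], [0, 260, -204, 70, 0.395], [0, 285, -224, 75, 0.395], [0, 300, -235, 75, 0.395]]

```text
time_s: 2.03
eef_pos: [0.408, -0.1953, 0.1555]
eef_rot: [-0.001, 1.0, 0.0, -0.0]
wrist_force: [0.7, -0.3, -0.6]
opening: -0.002
grasp_force: 0.0
```

move_arm:
  series:
    - [[0, 10, -18, 15, 0], [0, 25, -45, 35, 0], [0, 40, -70, 55, 0], [0, 50, -88, 72, 0], [0, 54, -95, 84, 0], [0, 54, -95, 92, 0], [0, 54, -95, 98, 0], [0, 54, -95, 101, 0], [0, 54, -95, 101, 0], [0, 54, -95, 101, 0]]

```text
time_s: 2.87
eef_pos: [0.4619, -0.1045, 0.0558]
eef_rot: [0.0, 1.0, -0.001, 0.0]
wrist_force: [0.8, 0.4, 0.8]
opening: 0.003
grasp_force: 0.0
```

```bash
python3 -c "
from bench import ctrl
o=ctrl.get_obs();print(o['eef_pos'],o['wrist_force'])"
```

```text
[ 0.46187762 -0.10445408  0.05581049] [0.83045563 0.37721517 0.81387644]
```

move_arm:
  series:
    - [[0, 0, 0, 1, 0], [0, 0, 0, 2, 0], [0, 0, 0, 3, 0], [0, 0, 0, 4, 0], [0, 0, 0, 5, 0], [0, 0, 0, 6, 0], [0, 0, 0, 7, 0], [0, 0, 0, 7.5, 0], [0, 0, 0, 8, 0], [0, 0, 0, 8, 0]]

```text
time_s: 3.7
eef_pos: [0.4617, -0.1034, 0.0478]
eef_rot: [-0.0, 1.0, 0.0, -0.0]
wrist_force: [-2.5, 1.3, 7.7]
opening: 0.005
grasp_force: 3.6
```

move_arm:
  series:
    - [[0, 0, 0, 0, 0], [0, 0, 0, 0, 0], [0, 0, 0, 0.3, 0], [0, 0, 0, 0.6, 0], [0, 0, 0, 0.9, 0], [0, 0, 0, 1.2, 0], [0, 0, 0, 1.5, 0], [0, 0, 0, 1.5, 0], [0, 0, 0, 1.5, 0], [0, 0, 0, 1.5, 0]]

```text
time_s: 4.53
eef_pos: [0.4618, -0.1035, 0.0477]
eef_rot: [0.0, 1.0, 0.0, -0.0]
wrist_force: [-9.0, 2.7, 22.8]
opening: 0.001
grasp_force: 11.6
```

Corner 3 holds firm at 47.7 mm. I'll back off and press corner 2.

move_arm:
  series:
    - [[0, 0, 0, -1, 0], [0, 0, 0, -6, 0], [0, 20, 0, -10, 0], [0, 55, 0, -10, 0], [0, 95, 0, -10, 0], [0, 130, -1, -10, 0], [0, 160, -2, -10, 0], [0, 176, -2, -9, 0], [0, 180, -2, -7, 0], [0, 180, -2, -5, 0]]

```text
time_s: 5.37
eef_pos: [0.6423, -0.1014, 0.0503]
eef_rot: [0.0, 1.0, 0.0, 0.0]
wrist_force: [-0.6, -0.4, -0.3]
opening: 0.003
grasp_force: 0.0
```

move_arm:
  series:
    - [[0, 0, 0, 0, 0], [0, 0, 0, 0.5, 0], [0, 0, 0, 1, 0], [0, 0, 0, 1.5, 0], [0, 0, 0, 2, 0], [0, 0, 0, 2.5, 0], [0, 0, 0, 3, 0], [0, 0, 0, 3.3, 0], [0, 0, 0, 3.3, 0], [0, 0, 0, 3.3, 0]]

```text
time_s: 6.2
eef_pos: [0.6417, -0.1016, 0.0476]
eef_rot: [0.0, 1.0, -0.0, -0.0]
wrist_force: [-1.0, 0.7, 0.3]
opening: 0.004
grasp_force: 0.4
```

move_arm:
  series:
    - [[0, 0, 0, 0.2, 0], [0, 0, 0, 0.4, 0], [0, 0, 0, 0.6, 0], [0, 0, 0, 0.8, 0], [0, 0, 0, 1, 0], [0, 0, 0, 1.2, 0], [0, 0, 0, 1.2, 0], [0, 0, 0, 1.2, 0], [0, 0, 0, 1.2, 0], [0, 0, 0, 1.2, 0]]

```text
time_s: 7.03
eef_pos: [0.6419, -0.1016, 0.0464]
eef_rot: [0.0, 1.0, -0.0, 0.0]
wrist_force: [0.3, -0.9, 1.9]
opening: -0.002
grasp_force: 0.7
```

move_arm:
  series:
    - [[0, 0, 0, 0.2, 0], [0, 0, 0, 0.4, 0], [0, 0, 0, 0.6, 0], [0, 0, 0, 0.8, 0], [0, 0, 0, 1, 0], [0, 0, 0, 1.2, 0], [0, 0, 0, 1.4, 0], [0, 0, 0, 1.5, 0], [0, 0, 0, 1.5, 0], [0, 0, 0, 1.5, 0]]

```text
time_s: 7.87
eef_pos: [0.6419, -0.1015, 0.0449]
eef_rot: [0.0, 1.0, -0.0, 0.0]
wrist_force: [0.7, -0.7, 1.2]
opening: -0.001
grasp_force: 0.8
```

move_arm:
  series:
    - [[0, 0, 0, 0.2, 0], [0, 0, 0, 0.4, 0], [0, 0, 0, 0.6, 0], [0, 0, 0, 0.8, 0], [0, 0, 0, 1, 0], [0, 0, 0, 1.2, 0], [0, 0, 0, 1.4, 0], [0, 0, 0, 1.5, 0], [0, 0, 0, 1.5, 0], [0, 0, 0, 1.5, 0]]

```text
time_s: 8.7
eef_pos: [0.6419, -0.1015, 0.0439]
eef_rot: [0.0, 1.0, -0.0, 0.0]
wrist_force: [-1.2, -0.4, 5.2]
opening: -0.003
grasp_force: 2.9
```

Corner 2 (+x, −y) sank from 47.6 to 43.9 mm before it stopped, so it is the low one. Next is the wedge.

move_arm:
  series:
    - [[0, 0, 0, -5, 0], [0.3, 0, 2, -30, 0], [1, -20, 25, -55, -0.06], [1, -50, 55, -60, -0.12], [1, -80, 85, -60, -0.18], [1, -105, 115, -60, -0.24], [1, -125, 135, -60, -0.28], [1, -131, 141, -60, -0.28], [1, -131, 141, -60, -0.28], [1, -131, 141, -60, -0.28]]

```text
time_s: 9.53
eef_pos: [0.5107, -0.2421, 0.1031]
eef_rot: [-0.0, 0.99, 0.138, 0.0]
wrist_force: [0.7, 0.8, 0.0]
opening: 0.999
grasp_force: 0.0
```

```bash
python3 - <<'E'
from fit import *
o=ctrl.get_obs(); print(o["eef_pos"],o["eef_rot"],o["wrist_force"])
im,d=camera("side"); cv2.imwrite("pics/s2.png",cv2.resize(im[180:320,170:350],(800,622))[:600])
E
```

```text
[ 0.51071632 -0.24210879  0.103136  ] [-4.77127040e-04  9.90362746e-01  1.38496946e-01  7.53618921e-06] [0.67115762 0.84310536 0.00696013]
```

View pics/s2.png

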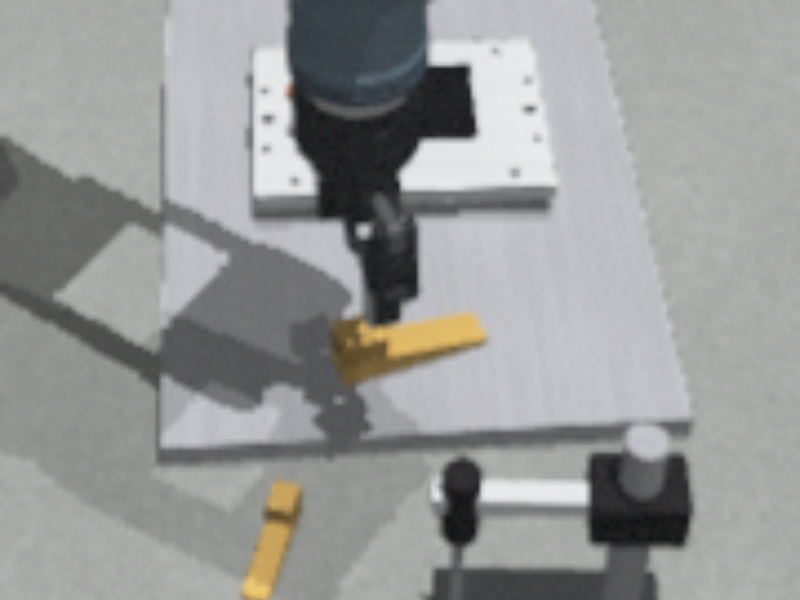

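The open gripper straddles the wedge's grip block, which shows at about (355,345) in the crop. I'll descend and close.

move_arm:
  series:
    - [[1, 0, 0, 15, 0], [1, 0, 0, 35, 0], [1, 0, 0, 52, 0], [1, 0, 0, 64, 0], [1, 0, 0, 71, 0], [1, 0, 0, 75, 0], [1, 0, 0, 77, 0], [1, 0, 0, 77, 0], [1, 0, 0, 77, 0], [1, 0, 0, 77, 0]]

```text
time_s: 10.42
eef_pos: [0.5113, -0.2429, 0.0272]
eef_rot: [0.001, 0.99, 0.139, 0.001]
wrist_force: [0.2, -0.2, 0.1]
opening: 0.998
grasp_force: 0.0
```

move_arm:
  series:
    - [[0.6, 0, 0, 0, 0], [0.4, 0, 0, 0, 0], [0.3, 0, 0, 0, 0], [0.2, 0, 0, 0, 0], [0.1, 0, 0, 0, 0], [0, 0, 0, 0, 0], [0, 0, 0, 0, 0], [0, 0, 0, 0, 0], [0, 0, 0, 0, 0], [0, 0, 0, 0, 0]]

```text
time_s: 11.25
eef_pos: [0.5109, -0.2428, 0.0266]
eef_rot: [0.0, 0.99, 0.139, 0.0]
wrist_force: [0.1, -2.0, 3.9]
opening: 0.27
grasp_force: 59.7
```

move_arm:
  series:
    - [[0, 0, 0, -2, 0], [0, 5, 1, -4, -0.1], [0, 18, 3, -4, -0.22], [0, 34, 5, -4, -0.34], [0, 51, 7, -4, -0.46], [0, 68, 10, -4, -0.58], [0, 85, 12, -4, -0.7], [0, 102, 14, -4, -0.82], [0, 118, 17, -4, -0.94], [0, 131, 18, -4, -1.06]]

```text
time_s: 12.08
eef_pos: [0.6417, -0.2227, 0.0289]
eef_rot: [-0.001, 0.782, 0.623, -0.0]
wrist_force: [-0.1, -0.2, -2.4]
opening: 0.265
grasp_force: 59.0
```

move_arm:
  series:
    - [[0, 0, 0, 0, -0.1], [0, 0, 0, 0, -0.18], [0, 0, 0, 0, -0.22], [0, 0, 0, 0, -0.24], [0, 0, 0, 0, -0.24], [0, 0, 0, 0, -0.24], [0, 0, 0, 1, -0.24], [0, 0, 0, 2, -0.24], [0, 0, 0, 3, -0.24], [0, 0, 0, 3, -0.24]]

```text
time_s: 12.92
eef_pos: [0.6414, -0.2235, 0.027]
eef_rot: [-0.0, 0.704, 0.71, -0.0]
wrist_force: [-0.2, 0.4, -2.3]
opening: 0.273
grasp_force: 59.3
```

```bash
python3 - <<'E'
from fit import *
o=ctrl.get_obs(); print(o["eef_pos"],o["eef_rot"],2*np.arctan2(o["eef_rot"][2],o["eef_rot"][1]),o["wrist_force"])
im,d=camera("side"); 
for n,p in(("nose",[o["eef_pos"][0],o["eef_pos"][1]+.085,.02]),("c2",[.657,-.1135,.048])):
    uv=proj("side",p)[0]; print(n,uv, (uv-[220,190])*[800/140,600/105]); 
cv2.imwrite("pics/s3.png",cv2.resize(im[190:295,220:360],(800,600),interpolation=cv2.INTER_CUBIC))
r=outline_of("carrier","side"); print([ (q["conf"],q["bbox"]) for q in r[:1]])
E
```

```text
[ 0.64135322 -0.22353     0.02696962] [-2.54818367e-04  7.04042039e-01  7.10158250e-01 -4.40225732e-05] 1.5794459823033657 [-0.20612495  0.3590398  -2.31242945]
nose [290.08582091 232.94757202] [400.4904052  245.41469726]
c2 [294.61828702 220.61062094] [426.39021154 174.91783393]
[(0.93, [256.0, 207.9, 62.4, 34.7])]
```

View pics/s3.png

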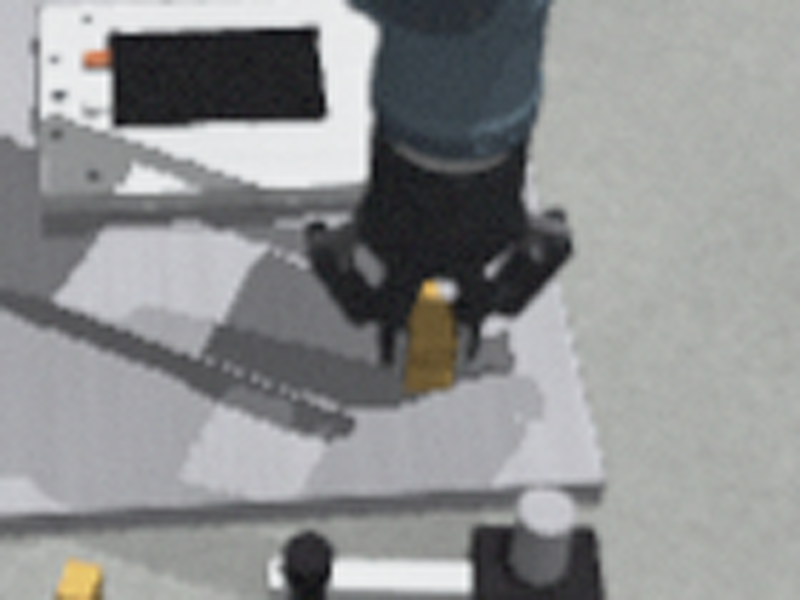

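The wedge is held square to the carrier's long edge with its nose toward the carrier (seen from the rear at (430,350)), still carried just off the plate. I'll lower it and start sliding.

move_arm:
  series:
    - [[0, 0, 0, 0.4, 0], [0, 0, 0, 0.8, 0], [0, 4, 0.5, 0.8, 0], [0, 9, 0.7, 0.8, 0], [0, 14, 0.7, 0.8, 0], [0, 19, 0.7, 0.8, 0], [0, 24, 0.7, 0.8, 0], [0, 28, 0.7, 0.8, 0], [0, 32, 0.7, 0.8, 0], [0, 35, 0.7, 0.8, 0]]

```text
time_s: 13.85
eef_pos: [0.6421, -0.1881, 0.0267]
eef_rot: [0.0, 0.704, 0.71, 0.0]
wrist_force: [0.2, -1.1, -2.0]
opening: 0.271
grasp_force: 59.5
```

move_arm:
  series:
    - [[0, 1, 0, 0, 0], [0, 2, 0, 0, 0], [0, 3, 0, 0, 0], [0, 4, 0, 0, 0], [0, 5, 0, 0, 0], [0, 6, 0, 0, 0], [0, 7, 0, 0, 0], [0, 8, 0, 0, 0], [0, 9, 0, 0, 0], [0, 10, 0, 0, 0]]

```text
time_s: 14.68
eef_pos: [0.642, -0.1787, 0.0267]
eef_rot: [0.0, 0.704, 0.71, 0.0]
wrist_force: [0.6, -2.2, 0.6]
opening: 0.27
grasp_force: 59.7
```

move_arm:
  series:
    - [[0, 0.5, 0, 0, 0], [0, 1, 0, 0, 0], [0, 1.5, 0, 0, 0], [0, 2, 0, 0, 0], [0, 2.5, 0, 0, 0], [0, 3, 0, 0, 0], [0, 3.5, 0, 0, 0], [0, 4, 0, 0, 0], [0, 4.5, 0, 0, 0], [0, 5, 0, 0, 0]]

```text
time_s: 15.52
eef_pos: [0.642, -0.1738, 0.0267]
eef_rot: [0.0, 0.704, 0.71, 0.0]
wrist_force: [-0.7, -3.5, 3.1]
opening: 0.275
grasp_force: 59.9
```

move_arm:
  series:
    - [[0, 0.5, 0, 0, 0], [0, 1, 0, 0, 0], [0, 1.5, 0, 0, 0], [0, 2, 0, 0, 0], [0, 2.5, 0, 0, 0], [0, 3, 0, 0, 0], [0, 3.5, 0, 0, 0], [0, 4, 0, 0, 0], [0, 4, 0, 0, 0], [0, 4, 0, 0, 0]]

```text
time_s: 16.35
eef_pos: [0.6419, -0.1696, 0.0267]
eef_rot: [0.0, 0.704, 0.71, 0.0]
wrist_force: [-0.1, -5.2, 4.3]
opening: 0.274
grasp_force: 60.1
```

move_arm:
  series:
    - [[0, 0, 0, -0.2, 0], [0, 0, 0, -0.4, 0], [0, 0, 0, -0.4, 0], [0, 0.3, 0, -0.4, 0], [0, 0.6, 0, -0.4, 0], [0, 0.9, 0, -0.4, 0], [0, 1.2, 0, -0.4, 0], [0, 1.5, 0, -0.4, 0], [0, 1.8, 0, -0.4, 0], [0, 2, 0, -0.4, 0]]

```text
time_s: 17.18
eef_pos: [0.6415, -0.1674, 0.0267]
eef_rot: [-0.0, 0.704, 0.71, -0.0]
wrist_force: [-0.4, -3.2, 2.3]
opening: 0.269
grasp_force: 59.9
```

```bash
python3 - <<'E'
from fit import *
for i in range(4):
    im,d=camera("side"); o=ctrl.get_obs(); print(o["time_s"],o["eef_pos"].round(5),o["wrist_force"].round(2),o["torque"].round(3))
E
```

```text
17.2333 [ 0.6415  -0.1674   0.02669] [-0.05 -2.72  1.73] [-0.463 -0.013  0.014]
17.2833 [ 0.6415  -0.16737  0.02667] [ 0.29 -2.42  1.83] [-0.481 -0.011 -0.002]
17.3333 [ 0.64149 -0.1674   0.02667] [-0.18 -3.18  2.46] [-0.451  0.042 -0.017]
17.3833 [ 0.64148 -0.16739  0.02667] [-0.72 -3.41  1.52] [-0.447 -0.039 -0.001]
```

move_arm:
  series:
    - [[0, 0, 0, -0.2, 0], [0, 0, 0, -0.3, 0], [0, 0.3, 0, -0.3, 0], [0, 0.6, 0, -0.3, 0], [0, 0.9, 0, -0.3, 0], [0, 1.2, 0, -0.3, 0], [0, 1.5, 0, -0.3, 0], [0, 1.8, 0, -0.3, 0], [0, 2, 0, -0.3, 0], [0, 2, 0, -0.3, 0]]

```text
time_s: 18.22
eef_pos: [0.6415, -0.1653, 0.0269]
eef_rot: [-0.0, 0.704, 0.71, -0.0]
wrist_force: [0.1, -1.1, -3.1]
opening: 0.272
grasp_force: 59.5
```

move_arm:
  series:
    - [[0, 0.3, 0, 0, 0], [0, 0.6, 0, 0, 0], [0, 0.9, 0, 0, 0], [0, 1.2, 0, 0, 0], [0, 1.4, 0, 0, 0], [0, 1.6, 0, 0, 0], [0, 1.8, 0, 0, 0], [0, 2, 0, 0, 0], [0, 2, 0, 0, 0], [0, 2, 0, 0, 0]]

```text
time_s: 19.05
eef_pos: [0.6417, -0.1636, 0.0272]
eef_rot: [-0.0, 0.704, 0.71, 0.0]
wrist_force: [-0.5, 0.2, -4.0]
opening: 0.274
grasp_force: 59.5
```

```bash
cat > r.py <<'E'
from fit import *
F=[]
for i in range(4):
    im,d=camera("side"); o=ctrl.get_obs(); F.append(np.r_[o["wrist_force"],o["torque"]])
print(o["time_s"],o["eef_pos"].round(5),np.mean(F,0).round(2))
E
python3 r.py
```

```text
19.25 [ 0.64175 -0.16362  0.0272 ] [-0.34 -0.46 -2.89 -0.09  0.01  0.01]
```

move_arm:
  series:
    - [[0, 0, 0, 0.15, 0], [0, 0, 0, 0.3, 0], [0, 0, 0, 0.3, 0], [0, 0.3, 0, 0.3, 0], [0, 0.6, 0, 0.3, 0], [0, 0.9, 0, 0.3, 0], [0, 1.2, 0, 0.3, 0], [0, 1.5, 0, 0.3, 0], [0, 1.5, 0, 0.3, 0], [0, 1.5, 0, 0.3, 0]]

```text
time_s: 20.08
eef_pos: [0.6417, -0.1621, 0.0269]
eef_rot: [-0.0, 0.704, 0.71, -0.0]
wrist_force: [0.8, 0.6, -3.0]
opening: 0.272
grasp_force: 59.5
```

```bash
python3 r.py
```

```text
20.2833 [ 0.64172 -0.16213  0.02688] [-0.07 -0.26 -2.66 -0.07 -0.01  0.  ]
```

move_arm:
  series:
    - [[0, 0, 0, 0.1, 0], [0, 0, 0, 0.25, 0], [0, 0, 0, 0.25, 0], [0, 0.3, 0, 0.25, 0], [0, 0.6, 0, 0.25, 0], [0, 0.9, 0, 0.25, 0], [0, 1.2, 0, 0.25, 0], [0, 1.5, 0, 0.25, 0], [0, 1.5, 0, 0.25, 0], [0, 1.5, 0, 0.25, 0]]

```text
time_s: 21.12
eef_pos: [0.6418, -0.1606, 0.0267]
eef_rot: [0.0, 0.704, 0.71, 0.0]
wrist_force: [-0.3, -1.0, -1.7]
opening: 0.273
grasp_force: 59.5
```

```bash
python3 r.py
```

```text
21.3167 [ 0.64176 -0.16057  0.02669] [-0.37 -0.17 -2.21 -0.   -0.    0.01]
```

move_arm:
  series:
    - [[0, 0.2, 0, 0.1, 0], [0, 0.4, 0, 0.1, 0], [0, 0.6, 0, 0.1, 0], [0, 0.8, 0, 0.1, 0], [0, 1, 0, 0.1, 0], [0, 1.2, 0, 0.1, 0], [0, 1.4, 0, 0.1, 0], [0, 1.6, 0, 0.1, 0], [0, 1.8, 0, 0.1, 0], [0, 2, 0, 0.1, 0]]

```text
time_s: 22.15
eef_pos: [0.6418, -0.1589, 0.0267]
eef_rot: [0.0, 0.704, 0.71, -0.0]
wrist_force: [0.4, -3.6, -0.5]
opening: 0.273
grasp_force: 59.6
```

move_arm:
  series:
    - [[0, 0.2, 0, 0, 0], [0, 0.4, 0, 0, 0], [0, 0.6, 0, 0, 0], [0, 0.8, 0, 0, 0], [0, 1, 0, 0, 0], [0, 1.2, 0, 0, 0], [0, 1.4, 0, 0, 0], [0, 1.6, 0, 0, 0], [0, 1.8, 0, 0, 0], [0, 2, 0, 0, 0]]

```text
time_s: 22.98
eef_pos: [0.6419, -0.1578, 0.0268]
eef_rot: [0.001, 0.704, 0.71, -0.0]
wrist_force: [0.2, -7.9, -1.6]
opening: 0.271
grasp_force: 59.5
```

```bash
python3 r.py
```

```text
23.1833 [ 0.64192 -0.15779  0.02676] [ 0.41 -7.02 -1.62 -1.08 -0.05  0.01]
```

The push rose from about 0 to 7 N within 2 mm, which is a bit past snug. I'll ease back a little.

move_arm:
  series:
    - [[0, -0.2, 0, 0, 0], [0, -0.4, 0, 0, 0], [0, -0.6, 0, 0, 0], [0, -0.8, 0, 0, 0], [0, -1, 0, 0, 0], [0, -1.2, 0, 0, 0], [0, -1.4, 0, 0, 0], [0, -1.4, 0, 0, 0], [0, -1.4, 0, 0, 0], [0, -1.4, 0, 0, 0]]

```text
time_s: 24.02
eef_pos: [0.6419, -0.1578, 0.0267]
eef_rot: [0.0, 0.704, 0.71, 0.0]
wrist_force: [1.4, -2.9, -1.0]
opening: 0.276
grasp_force: 59.7
```

```bash
python3 r.py
```

```text
24.2167 [ 0.64192 -0.15781  0.02669] [ 1.99 -2.24  0.15 -0.37 -0.26 -0.06]
```

move_arm:
  series:
    - [[0, -0.2, 0, 0, 0], [0, -0.4, 0, 0, 0], [0, -0.6, 0, 0, 0], [0, -0.8, 0, 0, 0], [0, -1, 0, 0, 0], [0, -1.2, 0, 0, 0], [0, -1.4, 0, 0, 0], [0, -1.6, 0, 0, 0], [0, -1.6, 0, 0, 0], [0, -1.6, 0, 0, 0]]

```text
time_s: 25.05
eef_pos: [0.6419, -0.1579, 0.0267]
eef_rot: [-0.001, 0.704, 0.71, 0.001]
wrist_force: [2.7, 6.7, 3.4]
opening: 0.273
grasp_force: 60.1
```

```bash
python3 r.py
```

```text
25.25 [ 0.64186 -0.15792  0.02666] [ 2.44  6.56  3.74  0.89 -0.42 -0.09]
```

move_arm:
  series:
    - [[0, 0, 0, -0.1, 0], [0, 0, 0, -0.2, 0], [0, 0, 0, -0.3, 0], [0, 0, 0, -0.4, 0], [0, 0, 0, -0.5, 0], [0, 0, 0, -0.5, 0], [0, 0, 0, -0.5, 0], [0, 0, 0, -0.5, 0], [0, 0, 0, -0.5, 0], [0, 0, 0, -0.5, 0]]

```text
time_s: 26.08
eef_pos: [0.6417, -0.1582, 0.0267]
eef_rot: [-0.001, 0.704, 0.71, 0.001]
wrist_force: [4.3, 4.2, -0.1]
opening: 0.274
grasp_force: 59.7
```

```bash
python3 r.py
```

```text
26.2833 [ 0.64171 -0.15816  0.02665] [ 3.41  5.19  0.66  0.68 -0.6  -0.05]
```

move_arm:
  series:
    - [[0, 0.3, 0.2, 0, 0], [0, 0.6, 0.4, 0, 0], [0, 0.8, 0.5, 0, 0], [0, 0.8, 0.5, 0, 0], [0, 0.8, 0.5, 0, 0], [0, 0.8, 0.5, 0, 0], [0, 0.8, 0.5, 0, 0], [0, 0.8, 0.5, 0, 0], [0, 0.8, 0.5, 0, 0], [0, 0.8, 0.5, 0, 0]]

```text
time_s: 27.12
eef_pos: [0.6417, -0.1582, 0.0267]
eef_rot: [-0.001, 0.704, 0.71, -0.0]
wrist_force: [0.7, 5.8, 1.2]
opening: 0.268
grasp_force: 59.8
```

```bash
python3 r.py
```

```text
27.3167 [ 0.64172 -0.15818  0.02666] [ 0.89  4.96  0.65  0.74 -0.15 -0.01]
```

move_arm:
  series:
    - [[0, 0.3, 0.1, 0, 0], [0, 0.6, 0.1, 0, 0], [0, 0.9, 0.1, 0, 0], [0, 0.9, 0.1, 0, 0], [0, 0.9, 0.1, 0, 0], [0, 0.9, 0.1, 0, 0], [0, 0.9, 0.1, 0, 0], [0, 0.9, 0.1, 0, 0], [0, 0.9, 0.1, 0, 0], [0, 0.9, 0.1, 0, 0]]

```text
time_s: 28.15
eef_pos: [0.6418, -0.1582, 0.0267]
eef_rot: [-0.0, 0.704, 0.71, -0.0]
wrist_force: [-2.2, -0.5, -2.5]
opening: 0.271
grasp_force: 59.3
```

```bash
python3 r.py
```

```text
28.35 [ 0.64189 -0.15811  0.02669] [-2.15 -1.26 -3.07 -0.19  0.39  0.12]
```

move_arm:
  series:
    - [[0.3, 0, -0.2, 0, 0], [0.4, 0, -0.2, 0, 0], [0.6, 0, -0.2, 0, 0], [0.7, 0, -0.2, 0, 0], [0.7, 0, 0, 0, 0], [0.7, 0, 0, -10, 0], [0.7, 0, 0, -30, 0], [0.7, 0, 0, -55, 0], [0.7, 0, 0, -70, 0], [0.7, 0, 0, -70, 0]]

```text
time_s: 29.18
eef_pos: [0.6453, -0.1591, 0.1026]
eef_rot: [0.004, 0.704, 0.71, 0.002]
wrist_force: [0.6, -0.3, 0.4]
opening: 0.703
grasp_force: 0.0
```

```bash
python3 r.py; python3 - <<'E'
from fit import *
im,d=camera("side")
cv2.imwrite("pics/s4.png",cv2.resize(im[190:295,220:360],(800,600),interpolation=cv2.INTER_CUBIC))
E
```

```text
29.3833 [ 0.64152 -0.15756  0.09605] [ 0.02 -0.03  0.02 -0.01 -0.01 -0.04]
```

View pics/s4.png

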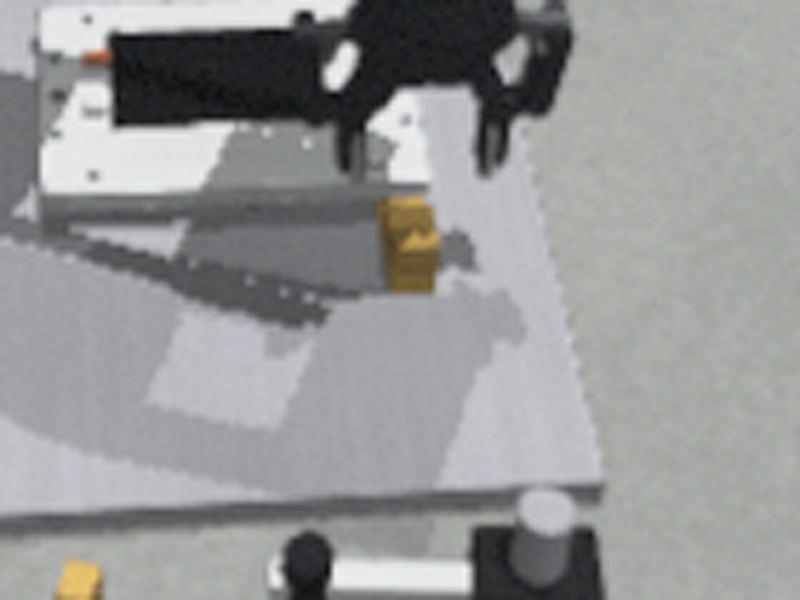

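The wedge sits under corner 2 with its block at (410,245). Now the proof press.

move_arm:
  series:
    - [[0.5, 10, 0, 0, 0], [0.2, 30, 0, 0, 0], [0, 50, 0, 0, 0], [0, 57, 0, 0, 0], [0, 57, 0, 10, 0], [0, 57, 0, 25, 0], [0, 57, 0, 37, 0], [0, 57, 0, 43, 0], [0, 57, 0, 45, 0], [0, 57, 0, 45, 0]]

```text
time_s: 30.27
eef_pos: [0.6411, -0.1012, 0.0508]
eef_rot: [-0.001, 0.704, 0.71, -0.0]
wrist_force: [0.1, -0.4, 0.6]
opening: -0.003
grasp_force: 0.0
```

move_arm:
  series:
    - [[0, 0, 0, 0.5, 0], [0, 0, 0, 1, 0], [0, 0, 0, 1.5, 0], [0, 0, 0, 2, 0], [0, 0, 0, 2.5, 0], [0, 0, 0, 3, 0], [0, 0, 0, 3.3, 0], [0, 0, 0, 3.6, 0], [0, 0, 0, 3.6, 0], [0, 0, 0, 3.6, 0]]

```text
time_s: 31.1
eef_pos: [0.6418, -0.1009, 0.0484]
eef_rot: [-0.0, 0.704, 0.71, -0.0]
wrist_force: [-0.0, -0.2, -0.9]
opening: 0.001
grasp_force: 0.0
```

move_arm:
  series:
    - [[0, 0, 0, 0.2, 0], [0, 0, 0, 0.4, 0], [0, 0, 0, 0.6, 0], [0, 0, 0, 0.8, 0], [0, 0, 0, 1, 0], [0, 0, 0, 1.2, 0], [0, 0, 0, 1.4, 0], [0, 0, 0, 1.4, 0], [0, 0, 0, 1.4, 0], [0, 0, 0, 1.4, 0]]

```text
time_s: 31.93
eef_pos: [0.6419, -0.1009, 0.048]
eef_rot: [0.0, 0.704, 0.71, -0.0]
wrist_force: [-3.2, 1.6, 7.6]
opening: -0.0
grasp_force: 3.7
```

The corner is firm: 48.0 mm at 7.6 N, against 43.9 mm before. The push had gone slightly past the 2–4 N rise, so I'll regrip and relax the wedge by a few tenths of a millimetre.

move_arm:
  series:
    - [[0, 0, 0, -0.5, 0], [0, 0, 0, -10, 0], [0.3, 0, 0, -35, 0], [0.7, -15, 0, -50, 0], [0.7, -40, 0, -50, 0], [0.7, -57, 0, -50, 0], [0.7, -57.3, 0, -50, 0], [0.7, -57.3, 0, -40, 0], [0.7, -57.3, 0, -20, 0], [0.7, -57.3, 0, 0, 0]]

```text
time_s: 32.77
eef_pos: [0.6421, -0.1574, 0.0458]
eef_rot: [-0.0, 0.704, 0.71, 0.0]
wrist_force: [-0.5, -0.3, -0.5]
opening: 0.698
grasp_force: 0.0
```

```bash
python3 r.py
```

```text
32.9667 [ 0.64132 -0.15703  0.04564] [-0.57  0.53 -0.82  0.    0.03 -0.  ]
```

move_arm:
  series:
    - [[0.7, -1.1, 0.4, 6, 0], [0.7, -1.1, 0.4, 12, 0], [0.7, -1.1, 0.4, 16, 0], [0.7, -1.1, 0.4, 18, 0], [0.7, -1.1, 0.4, 18.4, 0], [0.7, -1.1, 0.4, 18.4, 0], [0.5, -1.1, 0.4, 18.4, 0], [0.4, -1.1, 0.4, 18.4, 0], [0.35, -1.1, 0.4, 18.4, 0], [0.35, -1.1, 0.4, 18.4, 0]]

```text
time_s: 33.8
eef_pos: [0.6428, -0.1594, 0.0289]
eef_rot: [0.0, 0.704, 0.71, 0.0]
wrist_force: [0.5, -0.6, -0.2]
opening: 0.354
grasp_force: 0.0
```

move_arm:
  series:
    - [[0.33, 0, 0, 0, 0], [0.31, 0, 0, 0, 0], [0.29, 0, 0, 0, 0], [0.27, 0, 0, 0, 0], [0.25, 0, 0, 0, 0], [0.2, 0, 0, 0, 0], [0.1, 0, 0, 0, 0], [0, 0, 0, 0, 0], [0, 0, 0, 0, 0], [0, 0, 0, 0, 0]]

```text
time_s: 34.63
eef_pos: [0.6423, -0.1594, 0.0289]
eef_rot: [-0.0, 0.704, 0.71, -0.0]
wrist_force: [-5.3, 0.8, 5.9]
opening: 0.269
grasp_force: 59.6
```

```bash
python3 r.py
```

```text
34.8333 [ 0.64235 -0.15939  0.02885] [-4.56  0.12  5.51  0.01  0.81  0.19]
```

move_arm:
  series:
    - [[0, 0, -0.2, -0.2, 0], [0, 0, -0.4, -0.4, 0], [0, 0, -0.6, -0.6, 0], [0, 0, -0.6, -0.7, 0], [0, -0.2, -0.6, -0.7, 0], [0, -0.4, -0.6, -0.7, 0], [0, -0.6, -0.6, -0.7, 0], [0, -0.7, -0.6, -0.7, 0], [0, -0.7, -0.6, -0.7, 0], [0, -0.7, -0.6, -0.7, 0]]

```text
time_s: 35.67
eef_pos: [0.6419, -0.1597, 0.029]
eef_rot: [-0.0, 0.704, 0.71, -0.0]
wrist_force: [1.1, 1.5, -4.2]
opening: 0.269
grasp_force: 58.9
```

```bash
python3 r.py
```

```text
35.8667 [ 0.64182 -0.15986  0.02903] [ 0.96  1.28 -5.69  0.05 -0.14 -0.05]
```

move_arm:
  series:
    - [[0, 0, 0, 0.1, 0], [0, 0, 0, 0.2, 0], [0, 0.1, 0, 0.3, 0], [0, 0.2, 0, 0.4, 0], [0, 0.2, 0, 0.4, 0], [0, 0.2, 0, 0.4, 0], [0, 0.2, 0, 0.4, 0], [0, 0.2, 0, 0.4, 0], [0, 0.2, 0, 0.4, 0], [0, 0.2, 0, 0.4, 0]]

```text
time_s: 36.7
eef_pos: [0.642, -0.1599, 0.0289]
eef_rot: [0.0, 0.704, 0.71, -0.0]
wrist_force: [-1.5, -0.6, -4.4]
opening: 0.272
grasp_force: 59.1
```

```bash
python3 r.py
```

```text
36.9 [ 0.64209 -0.15993  0.02897] [-1.66 -0.69 -3.61 -0.17  0.27  0.12]
```

move_arm:
  series:
    - [[0, 0, 0, 0.1, 0], [0, 0, -0.1, 0.2, 0], [0, 0, -0.2, 0.3, 0], [0, 0, -0.2, 0.3, 0], [0, 0.1, -0.2, 0.3, 0], [0, 0.2, -0.2, 0.3, 0], [0, 0.3, -0.2, 0.3, 0], [0, 0.4, -0.2, 0.3, 0], [0, 0.4, -0.2, 0.3, 0], [0, 0.4, -0.2, 0.3, 0]]

```text
time_s: 37.73
eef_pos: [0.6422, -0.1598, 0.0289]
eef_rot: [0.0, 0.704, 0.71, 0.0]
wrist_force: [-0.3, -3.8, -1.4]
opening: 0.266
grasp_force: 59.2
```

```bash
python3 r.py
```

```text
37.9333 [ 0.64221 -0.15968  0.0289 ] [-0.19 -3.62 -2.04 -0.49  0.05  0.02]
```

move_arm:
  series:
    - [[0, -0.2, 0, 0, 0], [0, -0.4, 0, 0.1, 0], [0, -0.5, 0, 0.1, 0], [0, -0.6, 0, 0.1, 0], [0, -0.6, 0, 0.1, 0], [0, -0.6, 0, 0.1, 0], [0, -0.6, 0, 0.1, 0], [0, -0.6, 0, 0.1, 0], [0, -0.6, 0, 0.1, 0], [0, -0.6, 0, 0.1, 0]]

```text
time_s: 38.77
eef_pos: [0.6422, -0.1597, 0.0289]
eef_rot: [0.0, 0.704, 0.71, 0.0]
wrist_force: [0.7, 2.3, 3.2]
opening: 0.273
grasp_force: 59.8
```

```bash
python3 r.py
```

```text
38.9667 [ 0.64219 -0.15973  0.02884] [-0.07  2.22  4.15  0.33 -0.06  0.02]
```

move_arm:
  series:
    - [[0, 0.15, 0, -0.1, 0], [0, 0.25, 0, -0.25, 0], [0, 0.25, 0, -0.25, 0], [0.3, 0.25, 0, -0.25, 0], [0.4, 0.25, 0, -0.25, 0], [0.6, 0.25, 0, -0.25, 0], [0.7, 0.25, 0, -0.25, 0], [0.7, 0.25, 0, -0.25, 0], [0.7, 0.25, 0, -15, 0], [0.7, 0.25, 0, -40, 0]]

```text
time_s: 39.8
eef_pos: [0.6394, -0.1588, 0.0662]
eef_rot: [-0.003, 0.704, 0.71, -0.001]
wrist_force: [-0.2, 0.3, -0.4]
opening: 0.704
grasp_force: 0.0
```

move_arm:
  series:
    - [[0.7, 0, 0, -25, 0], [0.4, 15, 0, -30, 0], [0.1, 40, 0, -30, 0], [0, 58, 0, -30, 0], [0, 59, 0, -20, 0], [0, 59, 0, 0, 0], [0, 59, 0, 10, 0], [0, 59, 0, 15, 0], [0, 59, 0, 16, 0], [0, 59, 0, 16, 0]]

```text
time_s: 40.63
eef_pos: [0.6411, -0.1011, 0.0521]
eef_rot: [-0.0, 0.704, 0.71, -0.0]
wrist_force: [0.3, 0.6, 0.4]
opening: -0.003
grasp_force: 0.0
```

```bash
python3 r.py
```

```text
40.8333 [ 0.64201 -0.1012   0.05346] [ 0.19 -0.2   0.04  0.01 -0.04  0.01]
```

Next, the final proof press on corner 2.

move_arm:
  series:
    - [[0, 0, 0, 1, 0], [0, 0, 0, 2, 0], [0, 0, 0, 3, 0], [0, 0, 0, 4, 0], [0, 0, 0, 4.7, 0], [0, 0, 0, 5.2, 0], [0, 0, 0, 5.6, 0], [0, 0, 0, 5.9, 0], [0, 0, 0, 6.1, 0], [0, 0, 0, 6.1, 0]]

```text
time_s: 41.67
eef_pos: [0.6414, -0.1008, 0.0479]
eef_rot: [-0.0, 0.704, 0.71, -0.0]
wrist_force: [-4.4, 1.3, 10.7]
opening: -0.003
grasp_force: 5.0
```

```bash
python3 r.py
```

```text
41.8667 [ 0.64142 -0.10078  0.04787] [-4.91  1.25  9.96  0.19  0.84  0.02]
```

It is firm at 47.9 mm under 10 N. I'll retreat and check.

move_arm:
  series:
    - [[0, 0, 0, -1, 0], [0, 0, 0, -6, 0], [0, 0, 0, -20, 0], [0, 0, 0, -45, 0], [0, 0, 0, -75, 0], [0, 0, -15, -105, 0], [0, 0, -45, -130, 0], [0, 0, -80, -150, 0], [0, 0, -100, -150, 0], [0, 0, -100, -150, 0]]

```text
time_s: 42.7
eef_pos: [0.5394, -0.1016, 0.199]
eef_rot: [0.001, 0.704, 0.71, 0.0]
wrist_force: [-0.3, -0.0, 0.5]
opening: -0.004
grasp_force: 0.0
```

```bash
python3 r.py; python3 - <<'E'
from fit import *
im,d=camera("side"); P=cloud("side",d); r=outline_of("carrier","side")[0]; print(r["bbox"],rect("side",r["region"],.048))
cv2.imwrite("pics/s5.png",cv2.resize(im[180:285,200:340],(800,600),interpolation=cv2.INTER_CUBIC))
E
```

```text
42.9 [ 0.54214 -0.10179  0.19675] [ 0.   -0.07  0.18  0.01  0.01  0.02]
[261.9, 207.8, 68.7, 36.3] ((552.215087890625, -47.70940399169922), (162.40090942382812, 208.63742065429688), 89.67857360839844)
```

View pics/s5.png

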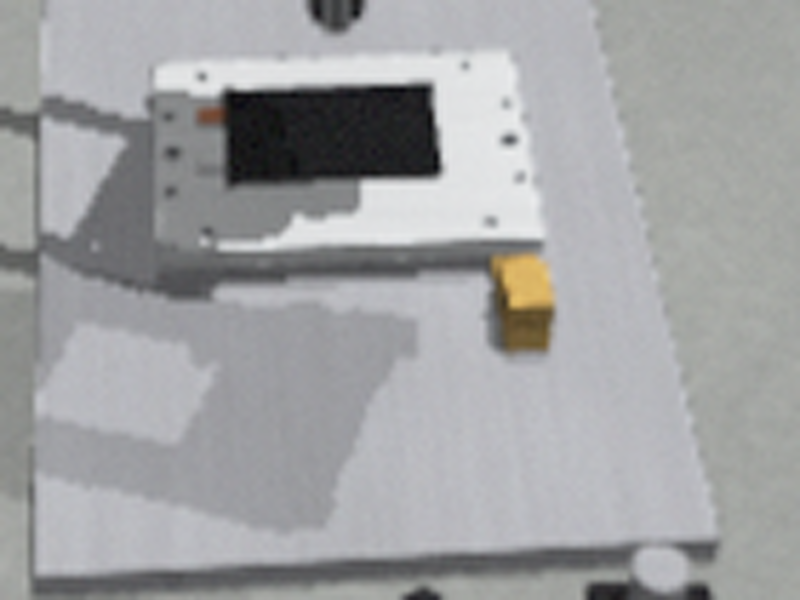

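The wedge stands square under corner 2, with its block at (525,300). The carrier and cell are in place, and the arm is clear of everything.

```bash
python3 -c "
from bench import order
print(order.hand_in())"
```

```text
the job is handed in; nothing more can be done
None
```

The job is handed in: the low corner was corner 2 (+x, −y), the wedge is snug under it, and on the final press it held at 47.9 mm under 10 N (43.9 mm before wedging); the hand-in returned no verdict, I pressed only corners 3 and 2, and whether the other three spacers still bear load is my estimate from the push forces.

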